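Start a stirred reading and print its label

ROBOT

A 6-joint arm with a two-finger parallel gripper is mounted at the origin on the work surface. World frame = base frame: x ahead of the robot, y to its left, z up, the work surface at z = 0. Lengths are in mm, angles in degrees, forces in N, time in s.
With the tool pointing down it reaches from about 350 to 850 mm from the base axis. Payload 8.1 kg.
Tool frame: the origin (TCP) lies midway between the tips of the shut fingers; the grasp point (between the pads) lies 19 mm behind it; z points along the fingers, y is the line along which they close (so a half turn about z gives the same grasp; the last joint's range is limited). The gripper opens to 85 mm and grips with 20 to 120 N. Pads are 22 mm wide; open, the fingers measure 114 mm over their backs; the gripper's body (76 mm by 85 mm) begins 54 mm behind the grasp point. The pads swing forward as they close: fully open they stand 13 mm farther back than shut.
Start: joints at [-75.195, 7.471, 85.268, -0, 87.261, -4.893], TCP at [202.26, -564.886, 231.292] pointing down, gripper open.
Joint ranges: [-169.43, 169.43], [-51.17, 129.36], [1.28, 143.12], [-76.62, 256.62], [0, 156.53], [-152.29, 152.29]. Speed limits (degrees/s): [136.94, 136.94, 159.86, 180, 180, 180].

INTERFACE

Orientations are given as [roll, pitch, yaw] about the fixed x, y, z axes, in that order (R = Rz(yaw) Ry(pitch) Rx(roll)).
In Python, from bench import r gives the robot as it stands. The module is installed in compiled form; this text tells all that it offers.
- The arm moves only by the tool jog_arm, never from a script. Its argument "rows" is a list of rows, each a list of 2 entries, a list of its own where there are three numbers: the shift along the tool's x, y, z in mm, then the turn, a rotation vector about the tool's x, y, z in rad. A call has 1 to 10 rows; each row is the pose to reach, as a shift and turn from the pose commanded when the call began, along the tool's axes at that moment; what a row does not reach only later rows make up. A row lasts 1/10 s, in which the tool goes at most 50 mm and 8.59 degrees, less where a joint would pass 70% of its speed; a pose out of reach is approached as far as the arm can. A call with a gripper value outside its range is refused whole. "grip" is the finger opening in mm, from 0 to 85.4, set as the call begins (left out, the last holds). The fingers move at their own pace and stop on an object; "force" is the grip in N (left out, the last holds). Time passes only in rows, so rows that repeat a pose let the fingers close. It gives the time, the measured TCP pose, the force, the opening and the grip force at its end, in the units of the state.
- r.sense(): the state, without advancing time (a new reading comes with each control period).
- r.snapshot(name): name is "scene" or "top"; returns (picture, depth): 400x640x3 uint8, blue, green, red; 400x640 float32, mm along the optical axis (not along the pixel's ray), 0 where there is no reading.
- r.camera_params(name): a dict with "fx", "fy", "cx", "cy" (pixels), "pose" (4x4, takes a point from camera to world coordinates). Camera axes: x right, y down, z forward; pixel columns grow to the right and rows downward; lengths in mm; the calibration is good to about 2 mm. A picture is of the moment at which its call begins. camera_params takes no time and is no camera call.
- r.hand_in(): hands the job in; it is judged then, once.
The state is a dict: "time": time; "joint_pos": joint angles; "qd": joint speeds; "joint_efforts": joint torques, N m; "tool_pos": TCP position; "tcp_rot": TCP orientation; "ft_force": force on the tool from outside, world axes, zero at the start; "wrist_torque": the same for the moment, N m; "finger_gap": finger opening in mm; "grip_force": force on a finger pad.
Only numpy, scipy, OpenCV 4.12 (cv2) and the standard library are available. Lean on these libraries where they do the work, as an engineer would, in place of code of your own. Each camera call takes 0.05 s, during which the arm holds its last target. There are 200 camera calls.

TASK

A sample is ready on the stirrer: start it, take a reading and print its label. With a fingertip, lightly press down, in this order, the large round key on the flat magnetic stirrer, then the long bar key on the bench meter, then the square key on the small label printer; press each one right down so that it stays down. Press no other key, do not lift the printer or push it about, do not lean hard on anything, and leave the beaker and all the other things standing where they are.

Things in the scene. Friction and masses are not known exactly. Their poses are not given: they have to be found in the camera images.
- stir_key_top (a point): Stirrer's large round grey key, 30 mm across, top 44 mm above the table. Latching key: 3 N moves it (under 10 N is plenty), it stays wherever it is left and has no spring; its case is rigid. It stands 14 mm proud of the case when up and travels 9 mm straight down to a slightly cushioned stop. This point is the middle of its top face and goes down with it; its axes are those of its instrument (x away from the robot at yaw 0, y to the left, z up).
- read_key_top (a point): Meter's long bar-shaped grey key, 22 mm (x) by 60 mm (y), top 59 mm above the table. Latching key: 3 N moves it (under 10 N is plenty), it stays wherever it is left and has no spring; its case is rigid. It stands 14 mm proud of the case when up and travels 9 mm straight down to a slightly cushioned stop. This point is the middle of its top face and goes down with it; its axes are those of its instrument (x away from the robot at yaw 0, y to the left, z up).
- print_key_top (a point): Printer's square grey key, 26 by 26 mm, top 64 mm above the table. Latching key: 3 N moves it (under 10 N is plenty), it stays wherever it is left and has no spring; its case is rigid. It stands 14 mm proud of the case when up and travels 9 mm straight down to a slightly cushioned stop. This point is the middle of its top face and goes down with it; its axes are those of its instrument (x away from the robot at yaw 0, y to the left, z up).
- stir_key (a joint): travel of the stirrer's large round key in m: 0 up (as at the start), 0.009 right down; more than 0.005 counts as down.
- read_key (a joint): travel of the meter's long bar key in m: 0 up (as at the start), 0.009 right down; more than 0.005 counts as down.
- print_key (a joint): travel of the printer's square key in m: 0 up (as at the start), 0.009 right down; more than 0.005 counts as down.
- side_key1 (a joint): travel of the meter's small round key (16 mm across, same height) whose centre is 67 mm to +y of the bar key's centre in the meter's frame in m: 0 up, 0.009 right down; must stay up (below 0.003).
- side_key2 (a joint): travel of the meter's small round key (16 mm across, same height) whose centre is 67 mm to -y of the bar key's centre in the meter's frame in m: 0 up, 0.009 right down; must stay up (below 0.003).
- feed_key (a joint): travel of the printer's small round key (14 mm across, same height) whose centre is 54 mm to -y of the square key's centre in the printer's frame in m: 0 up, 0.009 right down; must stay up (below 0.003).
- stirrer: Flat white magnetic stirrer, 180 (x) x 120 (y) x 30 mm, does not move; steel disc of 100 mm on top. Origin under its centre; x away from the robot at yaw 0. The round key lies at (-60, +24) mm; a beaker stands at about (+37, 0) mm, its top 102 mm above the table. The instruments may stand in any left-to-right order.
- meter: White bench meter, 170 (x) x 200 (y) mm, does not move: key deck 45 mm high in front, display housing from x = +23 to +83 mm rising to 68 mm. Origin under its centre. The bar key lies at (-40, +15) mm.
- printer: Small white label printer, 130 (x) x 90 (y) x 50 mm, about 0.7 kg, standing loose on the table. Origin under its centre. The square key lies at (-30, +20) mm; an amber vial stands on its rear at about (+39, 0) mm.
- beaker: Glass beaker, 54 mm across, 70 mm tall, loose on the stirrer. Origin under its centre. Leave alone.
- vial: Amber vial with black cap, 24 mm across, 50 mm tall, loose on the printer's rear. Origin under its centre. Leave alone.
- sample: White bottle, 60 mm across, 120 mm tall, loose behind the instruments. Origin under its centre. Leave alone.
- jar: Amber jar, 64 mm across, 80 mm tall, loose behind the instruments. Origin under its centre. Leave alone.
- cup: White cup, 64 mm across, 60 mm tall, loose behind the instruments. Origin under its centre. Leave alone.
- spatula: Steel spatula, 150 mm long (along its x), lying loose in front of the instruments. Origin under its middle. Leave alone.
- marker: White marker pen with black cap, 130 mm long (along its x), 16 mm thick, lying loose in front of the instruments. Origin under its middle. Leave alone.
Mind the look-alikes: they are no part of the job. Leave any green look-alike of the printer alone.

How it is judged (in metres and radians):
On the way, in this order (a step that is already met when the one before it is completed fails the run):
1. the stirrer's round key is pressed down (value of joint stir_key above 0.005 m), for 0.2 s.
2. the meter's bar key is pressed down (value of joint read_key above 0.005 m), for 0.2 s.
3. the printer's square key is pressed down (value of joint print_key above 0.005 m), for 0.2 s.
At the end, for the whole second after the job is handed in: The round, bar and square keys are each down more than 5 mm of their 9 mm, the three small keys are up (less than 3 mm), the printer stands within 15 mm of where it was and at rest, and every other loose thing is within 20 mm of where it was, the standing ones upright (0.2 rad) (value of joint each of stir_key, read_key, print_key above 0.005 m and value of joint each of side_key1, side_key2, feed_key below 0.003 m and distance of printer from where it was at the start of the episode below 0.015 m and linear speed of printer below 0.02 m/s and distance of each of beaker, vial, sample, jar, cup, spatula, marker from where it was at the start of the episode below 0.02 m and angle between each of beaker, vial, sample, jar, cup's own z axis and vertical below 0.2 rad); the robot touches nothing.
It fails at once if a small round key is pressed (3 mm) (value of joint any of side_key1, side_key2, feed_key above 0.003 m).
It fails at once if a key is pressed (3 mm) before the one that comes before it in the order is down ((value of joint read_key above 0.003 m and value of joint stir_key below 0.005 m) or (value of joint print_key above 0.003 m and value of joint read_key below 0.005 m)).
It fails at once if an instrument or key is pushed with more than 25 N (contact force between any of the fingers, the arm and stirrer above 25 N or contact force between any of the fingers, the arm and meter above 25 N or contact force between any of the fingers, the arm and printer above 25 N).
It fails at once if the printer is lifted (8 mm) or pushed along (15 mm) (height (world z) of printer above 0.008 m or distance of printer from where it was at the start of the episode above 0.015 m).
It fails at once if another loose thing is moved more than 20 mm (distance of any of beaker, vial, sample, jar, cup, spatula, marker from where it was at the start of the episode above 0.02 m).
It also fails if it takes over 51 s, if anything falls off the work surface, if the arm or the gripper's body presses on something with over 40 N, if the wrist force passes 120 N, or if a joint passes its speed limit or range.

## Working session

There is one attempt and no reset: what is moved stays moved. The work goes in short steps, Python scripts to look and compute and a tool call to move; the robot and the scene stay as the last step left them, time stands still between calls to the robot, and variables do not carry over. Pictures are saved under pics/ and viewed, at most 10 in all, crops included, and the job is handed in when it is done.

Besides the shell and the picture viewer there is one more tool, called after ">>>" as name([rows], argument=value, ...), one row to a line, values as JSON. jog_arm: Moves the arm, as the interface text tells. Its arguments: {"type":"object","properties":{"rows":{"type":"array"},"grip":{"type":"number"},"force":{"type":"number"}},"required":["rows"]}

```bash
mkdir -p pics
python3 - <<'E'
from bench import r
import cv2,numpy as np
for n in("top","scene"):
    p,d=r.snapshot(n); cv2.imwrite(f"pics/{n}.png",p); np.save(n+"_d.npy",d)
    c=r.camera_params(n); print(n,c["fx"],c["fy"],c["cx"],c["cy"]);print(np.round(c["pose"],4))
s=r.sense();print(s)
E
```

```text
top 481.1579463502861 481.1579463502861 320.79001691576025 204.4191162470696
[[-2.110000e-02 -9.872000e-01  1.580000e-01  3.836274e+02]
 [-9.998000e-01  2.030000e-02 -6.800000e-03  5.597040e+01]
 [ 3.500000e-03 -1.581000e-01 -9.874000e-01  1.196317e+03]
 [ 0.000000e+00  0.000000e+00  0.000000e+00  1.000000e+00]]
scene 456.08053508251504 456.08053508251504 313.94723485631636 191.08913469015897
[[-9.5100000e-02  5.5040000e-01 -8.2950000e-01  1.4208149e+03]
 [ 9.9550000e-01  4.7900000e-02 -8.2300000e-02  1.1787620e+02]
 [-5.6000000e-03 -8.3350000e-01 -5.5240000e-01  6.2643010e+02]
 [ 0.0000000e+00  0.0000000e+00  0.0000000e+00  1.0000000e+00]]
{'time': 0.1, 'joint_pos': array([-7.51965260e+01,  7.51074755e+00,  8.53232019e+01,  1.40933142e-03,
        8.72623055e+01, -4.89236782e+00]), 'qd': array([ 0.08658634, -0.13166649, -0.15559217,  0.06039854,  0.0969181 ,
       -0.12350952]), 'joint_efforts': array([ 2.34022038e-03, -5.70950675e+01, -5.01942873e+01, -1.64585613e-04,
        8.00188689e-03,  1.45262140e-05]), 'tool_pos': array([ 202.1247062 , -564.40050044,  230.34813361]), 'tcp_rot': array([-1.79904216e+02, -9.61149603e-03,  1.96957653e+01]), 'ft_force': array([ 0.65344265,  0.16256603, -0.26488087]), 'wrist_torque': array([-0.05390936, -0.05751419, -0.04220526]), 'grip_force': 0.0, 'finger_gap': 85.31069088428842}
```

View pics/top.png

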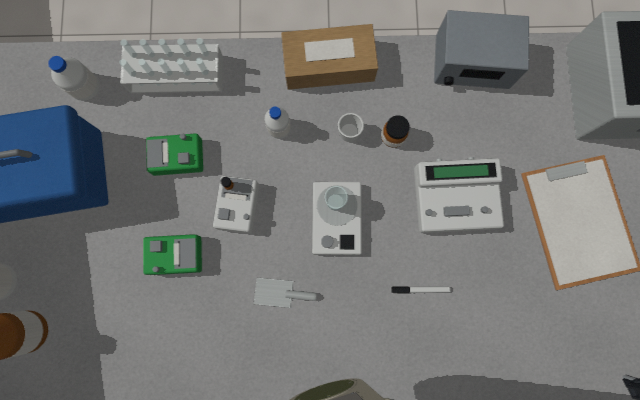

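View pics/scene.png

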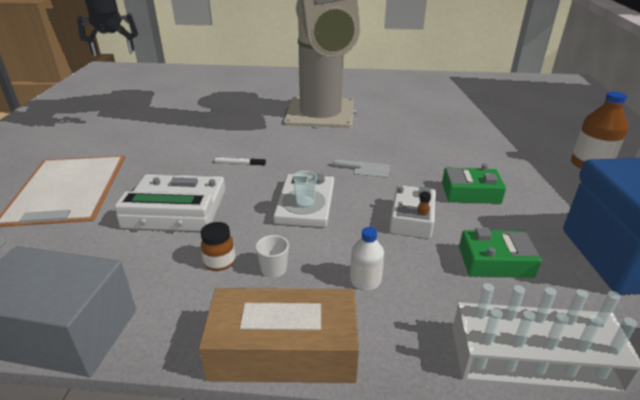

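The top view shows the printer at about (235,205), the stirrer at (337,218) and the meter at (459,197). The keys are near (224,214) for the square, (328,242) for the round and (456,211) for the bar. In the scene view the instruments run the other way round, with the meter on the left. Next I'll enlarge the instruments and segment the keys.

```bash
cat > h.py <<'E'
from bench import r
import cv2,numpy as np
def ray(n,u,v):
    c=r.camera_params(n);P=np.array(c["pose"])
    return P[:3,3],P[:3,:3]@np.array([(u-c["cx"])/c["fx"],(v-c["cy"])/c["fy"],1])
def plane(n,u,v,z):
    o,d=ray(n,u,v);return o+d*(z-o[2])/d[2]
def tri(a,b):
    o1,d1=ray("top",*a);o2,d2=ray("scene",*b)
    t=np.linalg.lstsq(np.c_[d1,-d2],o2-o1,rcond=None)[0]
    p,q=o1+t[0]*d1,o2+t[1]*d2;return (p+q)/2,np.linalg.norm(p-q)
E
python3 - <<'E'
import cv2,numpy as np
t=cv2.imread("pics/top.png");s=cv2.imread("pics/scene.png")
def crop(i,x,y,w,h,k):return cv2.resize(i[y:y+h,x:x+w],None,fx=k,fy=k,interpolation=cv2.INTER_CUBIC)
a=np.hstack([crop(t,205,165,60,75,4),crop(t,305,185,60,75,4),crop(t,412,165,80,75,4)])
b=np.hstack([crop(s,385,180,60,65,4),crop(s,270,165,70,65,4),crop(s,130,170,70,65,4)])
w=max(a.shape[1],b.shape[1]);f=lambda i:np.pad(i,((0,0),(0,w-i.shape[1]),(0,0)))
cv2.imwrite("pics/c.png",np.vstack([f(a),f(b)]))
# grey blobs on white
for n,i,rs in(("top",t,[(205,165,60,75),(305,185,60,75),(412,165,95,75)]),("scene",s,[(385,180,60,65),(270,165,70,65),(115,165,115,75)])):
  for x,y,w,h in rs:
    g=cv2.cvtColor(i,cv2.COLOR_BGR2GRAY)[y:y+h,x:x+w]
    _,wm=cv2.threshold(g,165,255,0)
    cs=cv2.findContours(wm,cv2.RETR_EXTERNAL,cv2.CHAIN_APPROX_NONE)[0];c=max(cs,key=cv2.contourArea)
    m=np.zeros_like(g);cv2.drawContours(m,[cv2.convexHull(c)],-1,255,-1);
    print(n,"case",np.round(np.array(cv2.boxPoints(cv2.minAreaRect(c)))+[x,y],1).tolist())
    k,l,st,ce=cv2.connectedComponentsWithStats(((m>0)&(g<150)).astype(np.uint8))
    for j in range(1,k):
      if st[j,4]>12: print("  ",np.round(ce[j]+[x,y],1),st[j]+[x,y,0,0,0],g[l==j].mean().round())
E
```

```text
top case [[212.5, 225.9], [219.2, 183.9], [253.2, 189.2], [246.5, 231.3]]
   [234.2 191.5] [221 184  30  17 211] 93.0
   [226.  214.1] [218 208  17  14 190] 114.0
   [246.1 216.4] [243 213   7   7  36] 112.0
top case [[312.0, 252.0], [312.0, 185.0], [359.0, 185.0], [359.0, 252.0]]
   [333.5 206.8] [318 187  40  39 608] 134.0
   [339.2 241.7] [321 234  34  16 436] 82.0
top case [[417.9, 187.0], [499.2, 182.7], [501.5, 225.2], [420.2, 229.5]]
   [442.4 186.7] [420 186  48   3  72] 122.0
   [477.  185.2] [470 185  17   2  21] 126.0
   [457.4 211. ] [443 205  30  13 305] 112.0
   [485.5 209.9] [480 206  12   8  72] 115.0
   [430.3 212.8] [425 209  12   8  68] 116.0
scene case [[395.0, 186.0], [418.0, 186.0], [418.0, 206.0], [395.0, 206.0]]
   [400.6 190.6] [398 187   6   7  21] 114.0
   [415.8 193.5] [413 190   6   8  36] 120.0
   [400.8 204.7] [397 202  10   5  29] 111.0
scene case [[274.6, 215.8], [281.2, 169.0], [334.2, 176.4], [327.6, 223.2]]
   [320.1 181.1] [315 178  10   6  31] 114.0
   [292.7 203.9] [280 195  29  18 184] 116.0
   [311.2 220.6] [294 219  31   5  46] 146.0
scene case [[115.5, 219.3], [116.9, 172.9], [224.4, 176.1], [223.0, 222.5]]
   [161.  197.7] [122 178  82  27 851] 88.0
   [155.3 181.2] [150 178  10   7  53] 115.0
   [182.9 181.9] [168 177  30  10 250] 111.0
   [210.7 183. ] [205 179  11   8  55] 117.0
   [164.5 212.2] [121 208  83   9 391] 144.0
   [191.  220.5] [183 220  17   2  17] 148.0
```

View pics/c.png

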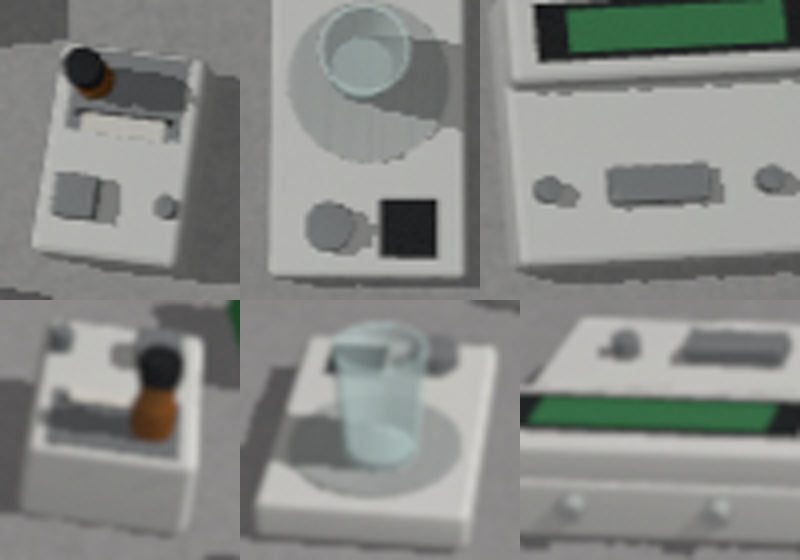

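The crops resolve the keys. In the top view their top-face centres are round (327.5,241.7), bar (456.5,211.2) and square (223.5,213.7). The small keys are at (246.5,216.7), (428.7,212.2) and (484.2,209.7). In the scene view the round key is half behind the beaker and the square key half behind the vial.

Run:
```python
from h import *
np.set_printoptions(precision=1,suppress=True)
d=np.load("top_d.npy")
T=dict(round=(327.5,241.7,44),bar=(456.5,211.2,59),sq=(223.5,213.7,64),feed=(246.5,216.7,64),s1=(428.7,212.2,59),s2=(484.2,209.7,59))
P={k:plane("top",*v) for k,v in T.items()}
for k,(u,v,z) in T.items():
    o,e=ray("top",u,v);dd=np.median(d[int(v)-1:int(v)+2,int(u)-1:int(u)+2]); print(k,P[k],"depth pt",o+e*dd)
for k,s in dict(round=(319,177.5),bar=(183.3,181),feed=(400.2,189),s1=(210.9,182.3),s2=(156,180)).items():
    print("tri",k,*tri(T[k][:2],s))
print(np.linalg.norm(P["sq"]-P["feed"]),np.linalg.norm(P["s1"]-P["bar"]),np.linalg.norm(P["s2"]-P["bar"]))
```

```text
round [477.2  33.8  44. ] depth pt [477.2  33.8  44.1]
bar [ 542.5 -276.    59. ] depth pt [ 542.4 -275.8   59.7]
sq [547.2 279.5  64. ] depth pt [547.3 279.6  64. ]
feed [538.9 225.   64. ] depth pt [539.  225.1  63.3]
s1 [ 541.5 -209.3   59. ] depth pt [ 541.3 -209.    60.2]
s2 [ 544.8 -342.5   59. ] depth pt [ 544.9 -342.8   58.2]
tri round [477.6  35.3  38.7] 3.1980296833980697
tri bar [ 543.6 -278.4   52.9] 1.2748171361022427
tri feed [540.  226.8  56.7] 1.4273843447441015
tri s1 [ 542.6 -211.8   52.3] 1.7606277847337175
tri s2 [ 545.6 -344.6   53.5] 0.32946132361861175
55.219237211092 66.6504144284248 66.6034926869501
```

Depth and the ray-on-plane points agree, and the key spacings match the text (55, 67 and 67 mm). The scene-view rays give heights about 6 mm lower. Next: shut the fingers, turn to yaw 0 and head for the stirrer key.

>>> jog_arm([
  [[15, -16, 0], [0, 0, 0.1]],
  [[40, -41, 0], [0, 0, 0.2]],
  [[70, -71, 0], [0, 0, 0.3]],
  [[100, -102, 0], [0, 0, 0.344]],
  [[130, -133, 5], [0, 0, 0.344]],
  [[160, -163, 10], [0, 0, 0.344]],
  [[190, -194, 15], [0, 0, 0.344]],
  [[220, -225, 20], [0, 0, 0.344]],
  [[245, -250, 25], [0, 0, 0.344]],
  [[260, -266, 30], [0, 0, 0.344]],
], grip=0, force=40)

```text
time: 1.1
tool_pos: [357.9, -224.5, 200.8]
tcp_rot: [-180.0, -0.0, 0.1]
ft_force: [0.4, -0.7, 0.2]
finger_gap: -0.2
grip_force: 0.0
```

>>> jog_arm([
  [[10, -20, 0], [0, 0, 0]],
  [[25, -55, 0], [0, 0, 0]],
  [[45, -95, 0], [0, 0, 0]],
  [[65, -138, 0], [0, 0, 0]],
  [[85, -180, 0], [0, 0, 0]],
  [[102, -222, 5], [0, 0, 0]],
  [[114, -248, 30], [0, 0, 0]],
  [[119.5, -258, 65], [0, 0, 0]],
  [[119.5, -258, 95], [0, 0, 0]],
  [[119.5, -258, 115], [0, 0, 0]],
])

```text
time: 2.1
tool_pos: [475.2, 32.0, 83.3]
tcp_rot: [-180.0, 0.2, 0.1]
ft_force: [-0.2, -0.1, -0.8]
finger_gap: 0.4
grip_force: 0.0
```

Run:
```python
from h import *
s=r.sense();print(s["tool_pos"],s["ft_force"])
p,d=r.snapshot("top");t=p[170:280,260:400];q,_=r.snapshot("scene");u=q[120:230,250:390]
cv2.imwrite("pics/a1.png",cv2.resize(np.hstack([t,u]),(784,308),interpolation=cv2.INTER_CUBIC))
```

```text
[475.20297597  31.96781097  83.31792748] [-0.24264962 -0.08652624 -0.83705416]
```

View pics/a1.png

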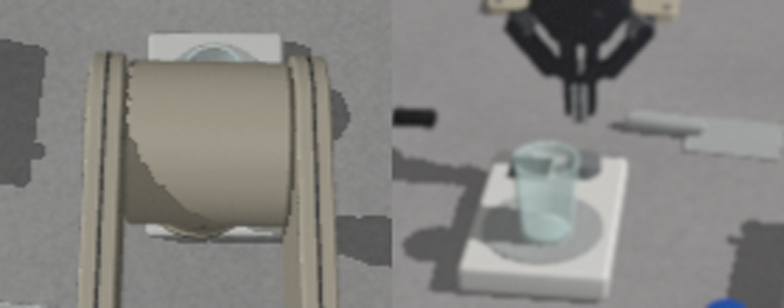

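The scene crop shows the shut fingertips clear above the round key, in front of the beaker, at about scene pixel (353,162). Descending.

>>> jog_arm([
  [[0, 0, 12], [0, 0, 0]],
  [[0, 0, 24], [0, 0, 0]],
  [[0, 0, 32], [0, 0, 0]],
  [[0, 0, 35], [0, 0, 0]],
  [[0, 0, 37], [0, 0, 0]],
  [[0, 0, 37], [0, 0, 0]],
])

```text
time: 2.8
tool_pos: [477.1, 31.1, 49.4]
tcp_rot: [-180.0, -0.0, -0.0]
ft_force: [-0.2, -0.1, -0.2]
finger_gap: 0.0
grip_force: 0.0
```

>>> jog_arm([
  [[0, -2.5, 2], [0, 0, 0]],
  [[0, -2.5, 4], [0, 0, 0]],
  [[0, -2.5, 6], [0, 0, 0]],
  [[0, -2.5, 8], [0, 0, 0]],
  [[0, -2.5, 9.5], [0, 0, 0]],
  [[0, -2.5, 11], [0, 0, 0]],
  [[0, -2.5, 12], [0, 0, 0]],
  [[0, -2.5, 13], [0, 0, 0]],
  [[0, -2.5, 13], [0, 0, 0]],
  [[0, -2.5, 13], [0, 0, 0]],
])

```text
time: 3.8
tool_pos: [476.9, 33.6, 36.2]
tcp_rot: [180.0, -0.0, -0.0]
ft_force: [2.5, 2.0, 0.7]
finger_gap: -0.4
grip_force: 0.7
```

>>> jog_arm([
  [[0, 0, 0.5], [0, 0, 0]],
  [[0, 0, 1], [0, 0, 0]],
  [[0, 0, 1.3], [0, 0, 0]],
  [[0, 0, 1.3], [0, 0, 0]],
])

```text
time: 4.2
tool_pos: [477.0, 33.6, 35.0]
tcp_rot: [180.0, -0.0, -0.0]
ft_force: [-0.5, -0.2, 2.9]
finger_gap: 0.1
grip_force: 1.7
```

>>> jog_arm([
  [[0, 0, -15], [0, 0, 0]],
  [[0, 0, -50], [0, 0, 0]],
  [[0, 0, -90], [0, 0, 0]],
  [[0, 10, -125], [0, 0, 0]],
  [[5, 40, -140], [0, 0, 0]],
  [[14, 85, -140], [0, 0, 0]],
  [[24, 130, -140], [0, 0, 0]],
  [[34, 175, -140], [0, 0, 0]],
  [[44, 215, -140], [0, 0, 0]],
  [[52, 245, -140], [0, 0, 0]],
])

```text
time: 5.2
tool_pos: [528.5, -213.9, 174.3]
tcp_rot: [-180.0, 0.1, -0.1]
ft_force: [-0.4, 0.0, 0.3]
finger_gap: 0.3
grip_force: 0.0
```

Run:
```python
from h import *
s=r.sense();print(s["tool_pos"],s["ft_force"])
p,d=r.snapshot("top");np.set_printoptions(precision=1,suppress=True)
for u,v in((327,242),(326,241),(328,242)):
    o,e=ray("top",u,v);print(o+e*d[v,u])
cv2.imwrite("pics/a2.png",cv2.resize(np.hstack([p[170:280,260:400],p[150:260,400:540]]),(784,308),interpolation=cv2.INTER_CUBIC))
```

```text
[ 528.48486237 -213.89001325  174.27291276] [-0.35888336  0.01635808  0.31890855]
[477.4  34.9  33.8]
[479.6  37.3  36.8]
[476.9  32.5  39. ]
```

View pics/a2.png

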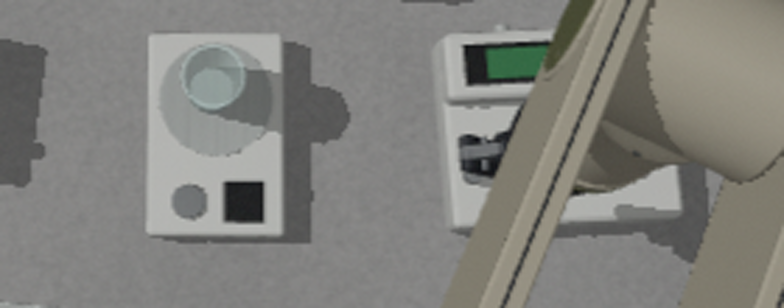

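The round key is down: its shadow is gone and depth puts the top at about 36 mm. The beaker has not moved. Next, the bar key.

>>> jog_arm([
  [[6, 30, 0], [0, 0, 0]],
  [[11, 52, 10], [0, 0, 0]],
  [[13.5, 64.5, 30], [0, 0, 0]],
  [[13.5, 64.5, 60], [0, 0, 0]],
  [[13.5, 64.5, 85], [0, 0, 0]],
  [[13.5, 64.5, 98], [0, 0, 0]],
  [[13.5, 64.5, 105], [0, 0, 0]],
  [[13.5, 64.5, 108], [0, 0, 0]],
  [[13.5, 64.5, 108], [0, 0, 0]],
  [[13.5, 64.5, 108], [0, 0, 0]],
])

```text
time: 6.25
tool_pos: [543.2, -276.3, 68.5]
tcp_rot: [179.9, -0.1, -0.0]
ft_force: [-0.6, -0.0, 0.1]
finger_gap: 0.0
grip_force: 0.0
```

>>> jog_arm([
  [[-0.5, 0, 4], [0, 0, 0]],
  [[-0.5, 0, 7.5], [0, 0, 0]],
  [[-0.5, 0, 10], [0, 0, 0]],
  [[-0.5, 0, 12], [0, 0, 0]],
  [[-0.5, 0, 14], [0, 0, 0]],
  [[-0.5, 0, 15.5], [0, 0, 0]],
  [[-0.5, 0, 17], [0, 0, 0]],
  [[-0.5, 0, 17.8], [0, 0, 0]],
  [[-0.5, 0, 18.3], [0, 0, 0]],
  [[-0.5, 0, 18.3], [0, 0, 0]],
])

```text
time: 7.25
tool_pos: [542.2, -276.1, 50.0]
tcp_rot: [180.0, -0.0, -0.0]
ft_force: [-3.8, 1.4, 11.9]
finger_gap: -0.0
grip_force: 6.0
```

>>> jog_arm([
  [[0, 0, 0], [0, 0, 0]],
  [[0, 0, -15], [0, 0, 0]],
  [[0, 0, -50], [0, 0, 0]],
  [[0, 0, -90], [0, 0, 0]],
  [[0, -10, -125], [0, 0, 0]],
  [[0, -35, -140], [0, 0, 0]],
  [[0, -75, -140], [0, 0, 0]],
  [[0, -120, -140], [0, 0, 0]],
  [[0, -165, -140], [0, 0, 0]],
  [[0, -210, -140], [0, 0, 0]],
])

```text
time: 8.25
tool_pos: [541.4, -64.2, 189.1]
tcp_rot: [-180.0, 0.0, -0.0]
ft_force: [0.8, -0.0, -0.4]
finger_gap: -0.2
grip_force: 0.0
```

>>> jog_arm([
  [[0, -45, 0], [0, 0, 0]],
  [[0, -90, 0], [0, 0, 0]],
  [[0, -135, 0], [0, 0, 0]],
  [[0, -180, 0], [0, 0, 0]],
  [[0, -225, 0], [0, 0, 0]],
  [[0, -260, 0], [0, 0, 0]],
  [[0, -280, 0], [0, 0, 0]],
  [[0, -290, 0], [0, 0, 0]],
  [[0, -290, 0], [0, 0, 0]],
])

```text
time: 9.15
tool_pos: [541.6, 224.9, 188.7]
tcp_rot: [180.0, 0.0, 0.1]
ft_force: [0.2, 0.1, 0.9]
finger_gap: -0.4
grip_force: 0.0
```

Run:
```python
from h import *
s=r.sense();print(s["time"],s["tool_pos"],s["ft_force"])
p,d=r.snapshot("top");np.set_printoptions(precision=1,suppress=True)
for x,y in((448,467),(327,330)):pass
for n,us,vs in(("bar",range(448,466,3),(210,212,213)),("round",(325,327,329),(241,243)),("side",(484,430),(210,212))):
    z=[(lambda o,e:(o+e*d[v,u])[2])(*ray("top",u,v)) for u in us for v in vs];print(n,np.array(z))
cv2.imwrite("pics/a3.png",cv2.resize(np.hstack([p[150:260,180:320],p[150:260,390:530]]),(784,308),interpolation=cv2.INTER_CUBIC))
```

```text
9.15 [541.63885607 224.94794006 188.69235775] [0.1575695  0.14799158 0.87709186]
bar [49.5 51.1 50.3 47.  50.6 52.5 52.4 50.1 50.7 51.3 52.3 50.5 48.6 50.5
 49.4 51.6 51.8 46.9]
round [31.8 32.9 34.7 33.4 30.9 35.5]
side [57.4 56.7 52.5 58.3]
```

View pics/a3.png

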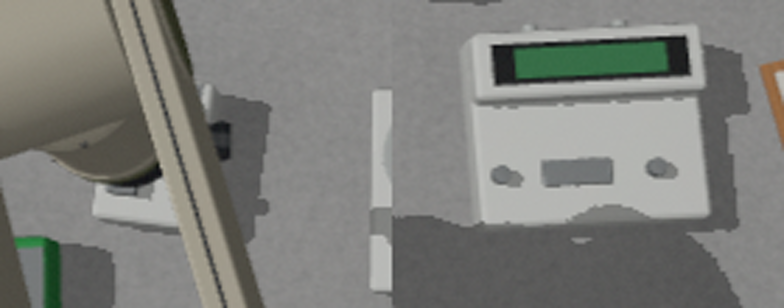

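The bar key is down at about 50 mm and the side keys are still up. The arm hides the printer from the top camera. Next, the square key.

>>> jog_arm([
  [[3, -25, 0], [0, 0, 0]],
  [[5, -45, 0], [0, 0, 0]],
  [[5.5, -54.5, 15], [0, 0, 0]],
  [[5.5, -54.5, 45], [0, 0, 0]],
  [[5.5, -54.5, 75], [0, 0, 0]],
  [[5.5, -54.5, 98], [0, 0, 0]],
  [[5.5, -54.5, 110], [0, 0, 0]],
  [[5.5, -54.5, 115], [0, 0, 0]],
  [[5.5, -54.5, 115], [0, 0, 0]],
  [[5.5, -54.5, 115], [0, 0, 0]],
])

```text
time: 10.2
tool_pos: [548.5, 278.7, 75.1]
tcp_rot: [-180.0, -0.1, -0.0]
ft_force: [0.2, 0.6, -0.6]
finger_gap: 0.1
grip_force: 0.0
```

>>> jog_arm([
  [[-1, -0.5, 5], [0, 0, 0]],
  [[-1, -0.5, 8.5], [0, 0, 0]],
  [[-1, -0.5, 11], [0, 0, 0]],
  [[-1, -0.5, 13], [0, 0, 0]],
  [[-1, -0.5, 15], [0, 0, 0]],
  [[-1, -0.5, 16.5], [0, 0, 0]],
  [[-1, -0.5, 18], [0, 0, 0]],
  [[-1, -0.5, 19], [0, 0, 0]],
  [[-1, -0.5, 19.5], [0, 0, 0]],
  [[-1, -0.5, 19.5], [0, 0, 0]],
])

```text
time: 11.2
tool_pos: [546.7, 279.3, 55.0]
tcp_rot: [-180.0, -0.0, -0.0]
ft_force: [-2.4, 0.4, 7.9]
finger_gap: -0.1
grip_force: 4.2
```

Force has risen to 7.9 N at full travel. I'll hold briefly, then lift and move off toward the robot for a clear view.

>>> jog_arm([
  [[0, 0, 0], [0, 0, 0]],
  [[0, 0, -10], [0, 0, 0]],
  [[0, 0, -40], [0, 0, 0]],
  [[0, 0, -80], [0, 0, 0]],
  [[0, 5, -115], [0, 0, 0]],
  [[0, 25, -135], [0, 0, 0]],
  [[-5, 60, -145], [0, 0, 0]],
  [[-15, 100, -145], [0, 0, 0]],
  [[-25, 145, -145], [0, 0, 0]],
  [[-30, 190, -145], [0, 0, 0]],
])

```text
time: 12.2
tool_pos: [515.5, 87.8, 199.4]
tcp_rot: [180.0, 0.0, 0.0]
ft_force: [0.3, -0.5, -0.5]
finger_gap: -0.1
grip_force: 0.0
```

>>> jog_arm([
  [[0, 20, 0], [0, 0, 0]],
  [[0, 35, 0], [0, 0, 0]],
  [[0, 40, 0], [0, 0, 0]],
  [[0, 40, 0], [0, 0, 0]],
  [[0, 40, 0], [0, 0, 0]],
])

```text
time: 12.7
tool_pos: [516.5, 50.0, 199.1]
tcp_rot: [-180.0, 0.0, 0.0]
ft_force: [0.2, -0.4, 0.1]
finger_gap: 0.3
grip_force: 0.0
```

Run:
```python
from h import *
s=r.sense();print(s["time"],s["tool_pos"],s["ft_force"])
p,d=r.snapshot("top");np.set_printoptions(precision=1,suppress=True)
for n,us,vs in(("sq",range(220,228,2),(211,213,215)),("feed",(246,247),(216,217))):
    z=[(lambda o,e:(o+e*d[v,u])[2])(*ray("top",u,v)) for u in us for v in vs];print(n,np.array(z))
cv2.imwrite("pics/a4.png",cv2.resize(p[80:310,180:520],(748,506),interpolation=cv2.INTER_CUBIC))
```

```text
12.7 [516.50195927  50.04460649 199.11393871] [ 0.21703642 -0.42488333  0.08814763]
sq [56.8 58.  49.8 55.5 57.4 52.3 53.8 57.6 57.2 54.3 54.5 55.6]
feed [66.5 67.  60.5 64.5]
```

View pics/a4.png

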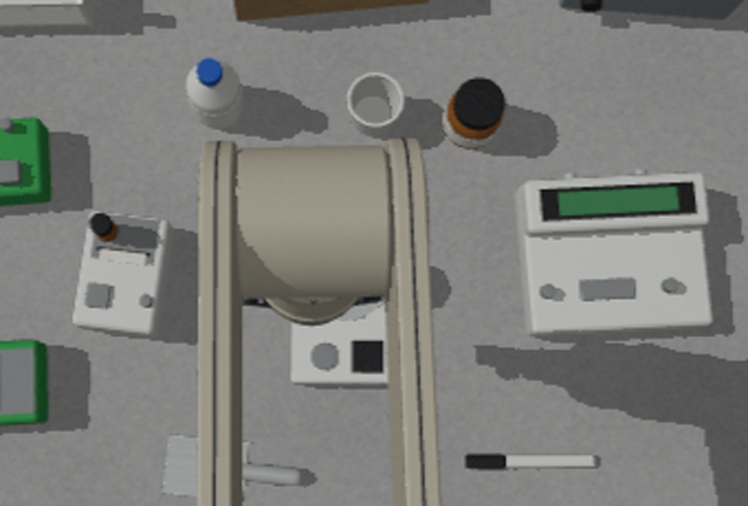

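The square key is down at about 55 mm, with the feed key up at about 64 mm. The printer has not moved and the loose things in view stand as before. Handing in.

```bash
python3 -c "
from bench import r
print(r.hand_in())"
```

```text
the job is handed in; nothing more can be done
None
```

I pressed the stirrer, meter and printer keys down in that order and handed the job in at about 13 s; all three measured down, the small keys stayed up, nothing in view had moved, and the hand-in gave no verdict.

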